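# Set the orange extraction damper to its clip

### The job

On the print-finishing bench, turn the handwheel of the orange fume damper until the white pointer on its far rim stands at the green set clip on the scale around it, then let go. Leave the blue damper's handwheel as it is set.

Things in the scene. Friction and masses are not known exactly. Their poses are not given: they have to be found in the camera images.
- orange_grip (a point): Centre of the orange wheel's grip bar, on its vertical axis, 102 mm above the table. Bar 64 long, 18 thick, 44 mm tall (z 80 to 124 mm), across a flat wheel 128 mm wide, top 78 mm, on a 150 mm square grey box bolted down. x runs along the bar to the pointer, z up; it turns with the wheel. Grip across the 18 mm, turn about the axis: about 0.06 N m, no spring, stays put, stops lie far past the clip.
- orange_pointer (a point): Outer tip of the white pointer fin (6 mm wide, 14 long, top 94 mm above the table) on the orange wheel's rim, 67 mm from the axis, in line with the bar's length; this point is 78 mm up. Turns with the wheel. It starts 30 to 85 degrees counter-clockwise (seen from above) of the clip.
- orange_clip (a point): Inner edge of the green set clip (12 mm wide, 14 long, top 78 mm above the table) on the dark ticked scale disc (172 mm wide) around the orange wheel, on the side away from the robot, 71 mm from the wheel's axis; this point is at its top. Fixed during a run, placed differently each time. When set, the pointer tip is straight in front of it, 4 mm away in plan.
- blue_pointer (a point): Outer tip of the white pointer fin on the blue damper's handwheel (same sizes as the orange one, with a green clip of its own, on the other side of the bench), 67 mm from its axis, 78 mm above the table. Not to be turned.
Things that resemble listed ones, but are neither listed nor needed, are in the scene too. Leave any turquoise or yellow look-alike of the part that bears orange_grip alone.

How it is judged:
By the outcome, as a careful person would: the job done as asked, in the order asked, and still so for the second after the job is handed in, with the robot touching nothing.
It also fails if it takes over 32 s, if anything falls off the work surface, if the arm or the gripper's body presses on something with over 40 N, if the wrist force passes 120 N, or if a joint passes its speed limit or range.

### The arm

A 6-joint arm with a two-finger parallel gripper is mounted at the origin on the work surface. World frame = base frame: x ahead of the robot, y to its left, z up, the work surface at z = 0. Lengths are in m, angles in degrees, forces in N, time in s.
With the tool pointing down it reaches from about 0.4 to 0.825 m from the base axis. Payload 7 kg.
Tool frame: the origin (TCP) lies at the very end of the fingers, on their centre line; the grasp point (between the pads) lies 19 mm behind it (manip.hold_point_z is the z of the grasp point in the tool frame, in m); z points along the fingers, y is the line along which they close (so a half turn about z gives the same grasp; the last joint's range is limited). The gripper opens to 88 mm and grips with 3 to 60 N. Pads are 19 mm wide; open, the fingers measure 130 mm over their backs; the gripper's body (78 mm by 193 mm) begins 47 mm behind the grasp point.
Start: joints at [92.653, 20.546, 0.682, 0, -70.136, -16.507], TCP at [0.162, 0.655, 0.227] pointing down, gripper open.
Joint ranges: [-176.03, 176.03], [-82.01, 121.73], [-58.28, 71.71], [-173.87, 95.51], [-174.79, -0.11], [-173.66, 173.66]. Speed limits (degrees/s): [136.94, 136.94, 172.46, 180, 180, 180].

### API

Orientations are given as a 3x3 rotation matrix whose columns are the frame's x, y, z axes.
In Python, from bench import manip gives the robot as it stands.
- The arm moves only by the tool apply_moves, never from a script. Its argument "moves" is a list of rows, each a list of 3 entries, a list of its own where there are three numbers: the opening, from 0 (shut) to 1 (fully open), then the shift along the world's x, y, z in units of 25 mm (1.0 is 25 mm), then the turn, a rotation vector about the world's x, y, z in units of 8 degrees (1.0 is 8 degrees). In form: [[fingers, [x, y, z], [rx, ry, rz]], ...]. A call has 1 to 12 rows; each row shifts and turns the commanded pose from where the row before left it; what a row does not reach is not made up. A row lasts 1/8 s, in which the tool goes at most 62.5 mm and 10.7 degrees, less where a joint would pass 70% of its speed; a pose out of reach is approached as far as the arm can. A call is refused whole if a number of a shift passes 1 or a number of a turn 1, either way. A call with a gripper value outside its range is refused whole. The fingers move at their own pace and stop on an object; "grip_force" is the grip in N (left out, the last holds). Time passes only in rows, so rows that do not move let the fingers close. It gives the time, the measured TCP pose, the force, the opening and the grip force at its end, in the units of the state.
- manip.get_state(): the state, without advancing time (a new reading comes with each control period).
- manip.snapshot(name): name is "side" or "top"; returns a dict with "image" (480x640x3 uint8, blue, green, red), "range_z" (480x640 float32, m along the optical axis (not along the pixel's ray), 0 where there is no reading), "K" (3x3 intrinsics, pixels), "k1" (the pictures are not rectified: a ray, as slopes to the right and down, at radius r is drawn at 1 + k1 r^2 times it, then the intrinsics apply), "rvec" (rotation vector, rad) and "tvec" (3), from world to camera coordinates, as OpenCV has them. Camera axes: x right, y down, z forward; pixel columns grow to the right and rows downward; lengths in m; the calibration is good to about 2 mm. A picture is of the moment at which its call begins.
- manip.finish_job(): hands the job in; it is judged then, once.
The state is a dict: "clock": time; "joints": joint angles; "dq": joint speeds; "effort": joint torques, N m; "tcp_pos": TCP position; "ee_rot": TCP orientation; "force": force on the tool from outside, world axes, zero at the start; "moment": the same for the moment, N m; "gripper_width": finger opening in m; "grip_force": force on a finger pad.
Only numpy, scipy, OpenCV 4.12 (cv2) and the standard library are available. Lean on these libraries where they do the work, as an engineer would, in place of code of your own. Each camera call takes 0.05 s, during which the arm holds its last target. There are 200 camera calls.

## Working session

There is one attempt and no reset: what is moved stays moved. The work goes in short steps, Python scripts to look and compute and a tool call to move; the robot and the scene stay as the last step left them, time stands still between calls to the robot, and variables do not carry over. Pictures are saved under pics/ and viewed, at most 10 in all, crops included, and the job is handed in when it is done.

Besides the shell and the picture viewer there is one more tool, called after "Request:" by a JSON object that holds its "method" and its "body", one argument or row to a line. apply_moves: Moves the arm, as the interface text tells. Its arguments: {"type":"object","properties":{"moves":{"type":"array"},"grip_force":{"type":"number"}},"required":["moves"]}

```bash
mkdir -p pics; cat > h.py <<'E'
import numpy as np, cv2
from bench import manip
def ray(s,px):
    K=np.array(s["K"],float);p=np.array(px,float).reshape(-1,2)
    d=(p-[K[0,2],K[1,2]])/[K[0,0],K[1,1]]
    u=cv2.undistortPoints(p.reshape(-1,1,2),K,np.array([float(s["k1"]),0,0,0])).reshape(-1,2)
    R=cv2.Rodrigues(np.array(s["rvec"],float))[0];t=np.array(s["tvec"],float).ravel()
    D=np.c_[u,np.ones(len(u))]@R
    return -R.T@t,D
def onz(s,px,z):
    C,D=ray(s,px);return C+D*((z-C[2])/D[:,2])[:,None]
E
python3 - <<'E'
from h import *
for n in("top","side"):
    s=manip.snapshot(n);cv2.imwrite(f"pics/{n}0.png",s["image"]);np.savez(f"{n}0.npz",**s);print(n,ray(s,[[320,240]]),s["k1"])
E
```

```text
top (array([0.22713901, 0.02958981, 1.23905445]), array([[ 0.20547667, -0.0061075 , -0.9787669 ]])) -0.07287291540219942
side (array([ 0.00720701, -0.68556425,  0.56663465]), array([[ 0.46192859,  0.72845625, -0.50594428]])) -0.14703824031331558
```

View pics/top0.png

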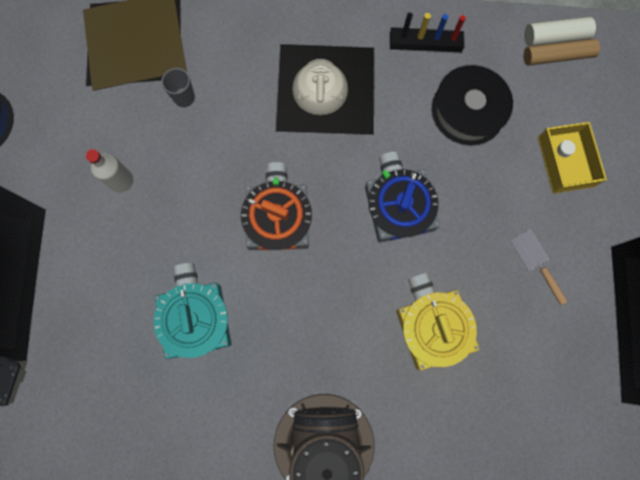

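View pics/side0.png

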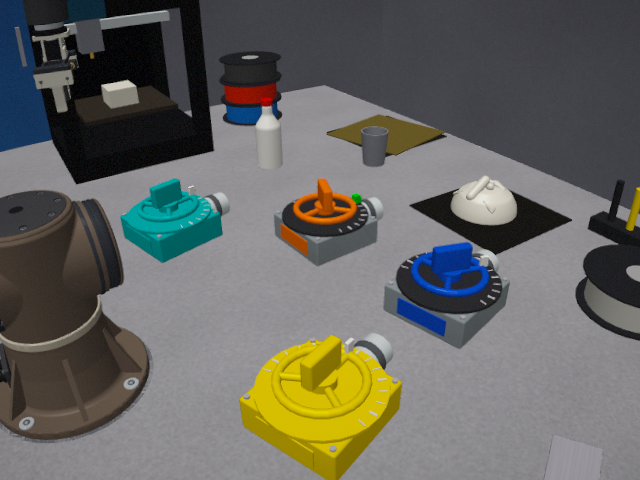

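The top view shows the dampers' wheels: orange at (276,213), blue (404,200), turquoise (191,320) and yellow (440,328). The only orange one is at (276,213). Its clip is at about (276,182) and its pointer is white at about (251,200). The side view shows the orange wheel at (325,208) and its clip at (356,198). Next I'll measure these and confirm with a crop.

```bash
python3 - <<'E'
from h import *
s=dict(np.load("top0.npz"));im=s["image"];hsv=cv2.cvtColor(im,cv2.COLOR_BGR2HSV)
roi=np.zeros(im.shape[:2],np.uint8);cv2.circle(roi,(276,213),42,255,-1)
o=cv2.inRange(hsv,(3,120,80),(18,255,255))&roi
g=cv2.inRange(hsv,(45,120,60),(80,255,255))&roi
cv2.circle(roi,(276,213),42,255,-1)
n,l,st,c=cv2.connectedComponentsWithStats(o);k=1+st[1:,4].argmax();print("orange",st[k],c[k])
cnt=max(cv2.findContours((l==k).astype(np.uint8),0,1)[0],key=len);el=cv2.fitEllipse(cv2.convexHull(cnt));print(el)
A=onz(s,[el[0]],.078)[0];print("axis",A, "rim r",np.linalg.norm(onz(s,cnt.reshape(-1,2),.078)-A,axis=1).max())
ys,xs=np.nonzero(g);G=onz(s,[[xs.mean(),ys.mean()]],.078)[0]-A;print("clip",xs.mean(),ys.mean(),len(xs),np.hypot(*G[:2]),np.degrees(np.arctan2(G[1],G[0])))
w=cv2.inRange(hsv,(0,0,150),(179,60,255))&roi
n,l,st,c=cv2.connectedComponentsWithStats(w)
for i in range(1,n):
    P=onz(s,[c[i]],.09)[0]-A;print("white",c[i],st[i,4],np.hypot(*P[:2]),np.degrees(np.arctan2(P[1],P[0])))
m=o.copy();
# bar by height
C,D=ray(s,[[x,y] for y in range(165,260) for x in range(230,325)])
print(manip.get_state()["ee_rot"])
cv2.imwrite("pics/crop.png",cv2.resize(im[160:260,225:330],None,fx=6,fy=6,interpolation=cv2.INTER_CUBIC)[:600])
E
```

```text
orange [ 249  187   54   53 1497] [275.63660655 212.58717435]
((275.4025573730469, 212.94509887695312), (52.49022674560547, 54.091556549072266), 76.55976867675781)
axis [0.53266788 0.12926459 0.078     ] rim r 0.06500723997248335
clip 275.5 181.52941176470588 34 0.07750940273976228 2.5265719302341876
white [271.33333333 178.        ] 9 0.08286751950731566 8.758166848525995
white [280.         177.90909091] 11 0.08315992086151804 -5.424339000711383
white [251.61538462 200.92307692] 13 0.061020622551659985 66.67822603590263
[[ 9.70892988e-01 -2.39513589e-01 -2.14367342e-04]
 [-2.39513641e-01 -9.70891881e-01 -1.47332760e-03]
 [ 1.44754470e-04  1.48178734e-03 -9.99998892e-01]]
```

View pics/crop.png

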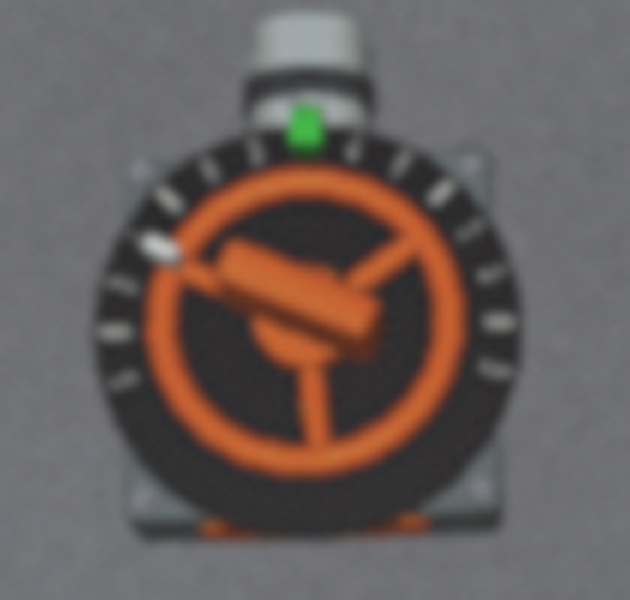

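The crop confirms the orange damper: green clip at crop (305,128), white pointer at (160,248), bar pointing at the pointer. The clip is at 2.5° and the pointer at about 66.5°, so the wheel turns about −64°. The clip-centre radius of 77.5 mm matches the sizes given. I'll move over the wheel with tool yaw −114°.

Request:
{"method": "apply_moves", "body": {
  "moves": [
    [1, [0.67, -0.95, 0], [0, 0, -0.57]],
    [1, [0.67, -0.95, 0], [0, 0, -0.57]],
    [1, [0.67, -0.95, 0], [0, 0, -0.57]],
    [1, [0.67, -0.95, 0], [0, 0, -0.57]],
    [1, [0.67, -0.95, 0], [0, 0, -0.57]],
    [1, [0.67, -0.95, 0], [0, 0, -0.57]],
    [1, [0.67, -0.95, 0], [0, 0, -0.57]],
    [1, [0.67, -0.95, 0], [0, 0, -0.57]],
    [1, [0.67, -0.95, 0], [0, 0, -0.57]],
    [1, [0.67, -0.95, 0], [0, 0, -0.57]],
    [1, [0.67, -0.95, 0], [0, 0, -0.57]]
  ]
}}

```text
clock: 1.48
tcp_pos: [0.3462, 0.3931, 0.2263]
ee_rot: [[0.436, -0.9, -0.0], [-0.9, -0.436, -0.0], [0.0, 0.0, -1.0]]
force: [0.3, -0.5, -0.0]
gripper_width: 0.0878
grip_force: 0.0
```

Request:
{"method": "apply_moves", "body": {
  "moves": [
    [1, [0.67, -0.95, 0], [0, 0, -0.57]],
    [1, [0.67, -0.95, 0], [0, 0, -0.57]],
    [1, [0.67, -0.95, 0], [0, 0, -0.57]],
    [1, [0.67, -0.95, 0], [0, 0, -0.57]],
    [1, [0.67, -0.95, 0], [0, 0, -0.57]],
    [1, [0.67, -0.95, 0], [0, 0, -0.57]],
    [1, [0.67, -0.95, 0], [0, 0, -0.57]],
    [1, [0.67, -0.95, 0], [0, 0, -0.57]],
    [1, [0.67, -0.95, 0], [0, 0, -0.57]],
    [1, [0.67, -0.95, 0], [0, 0, -0.57]],
    [1, [0.67, -0.95, 0], [0, 0, -0.57]],
    [1, [0, 0, 0], [0, 0, 0]]
  ]
}}

```text
clock: 2.98
tcp_pos: [0.5305, 0.1314, 0.226]
ee_rot: [[-0.412, -0.911, -0.001], [-0.911, 0.412, -0.001], [0.001, 0.001, -1.0]]
force: [-0.2, -0.1, 0.2]
gripper_width: 0.0878
grip_force: 0.0
```

```bash
cat > st.py <<'E'
from h import *
def st():
    t=manip.get_state();R=np.array(t["ee_rot"]);print(t["clock"],np.round(t["tcp_pos"],4),"yaw",np.degrees(np.arctan2(R[1,0],R[0,0])),"z",R[:,2].round(3),"F",np.round(t["force"],1),t["gripper_width"],t["grip_force"],np.round(t["joints"],1))
E
python3 - <<'E'
from st import *
st()
# axis cross-check from the initial side view: clip centre and bar top
s=dict(np.load("side0.npz"));hsv=cv2.cvtColor(s["image"],cv2.COLOR_BGR2HSV)
g=cv2.inRange(hsv,(45,120,60),(80,255,255));ys,xs=np.nonzero(g);print(len(xs),xs.mean(),ys.mean(),onz(s,[[xs.mean(),ys.mean()]],.075))
o=cv2.inRange(hsv,(3,150,100),(18,255,255));o[225:]=0
c=max(cv2.findContours(o,0,1)[0],key=cv2.contourArea);print(cv2.boundingRect(c))
p=c.reshape(-1,2);p=p[p[:,1]>195];x0,x1=p[:,0].argmin(),p[:,0].argmax();print(p[x0],p[x1],onz(s,[p[x0],p[x1]],.074).mean(0))
E
```

```text
2.975 [0.5305 0.1314 0.226 ] yaw -114.3460818709445 z [-0.001 -0.001 -1.   ] F [-0.2 -0.1  0.2] 0.0877968620515301 0.0 [ 34.5   8.5 -15.6  -0.  -65.9 -58.8]
76 356.5131578947368 197.81578947368422 [[0.60828783 0.12242551 0.075     ]]
(293, 179, 64, 46)
[293 204] [356 210] [0.53304684 0.12679916 0.074     ]
```

Request:
{"method": "apply_moves", "body": {
  "moves": [
    [1, [0.09, -0.11, -0.7], [0, 0, 0]],
    [1, [0, 0, -0.7], [0, 0, 0]],
    [1, [0, 0, -0.7], [0, 0, 0]],
    [1, [0, 0, -0.7], [0, 0, 0]],
    [1, [0, 0, -0.7], [0, 0, 0]],
    [1, [0, 0, -0.7], [0, 0, 0]],
    [1, [0, 0, -0.7], [0, 0, 0]],
    [1, [0, 0, -0.65], [0, 0, 0]],
    [1, [0, 0, 0], [0, 0, 0]]
  ]
}}

```text
clock: 4.1
tcp_pos: [0.5314, 0.1299, 0.0865]
ee_rot: [[-0.409, -0.913, -0.002], [-0.913, 0.409, -0.001], [0.002, 0.002, -1.0]]
force: [0.2, -0.4, 1.9]
gripper_width: 0.0877
grip_force: 0.0
```

Request:
{"method": "apply_moves", "body": {
  "moves": [
    [0.4, [0, 0, 0], [0, 0, 0]],
    [0.2, [0, 0, 0], [0, 0, 0]],
    [0, [0, 0, 0], [0, 0, 0]],
    [0, [0, 0, 0], [0, 0, 0]],
    [0, [0, 0, 0], [0, 0, 0]],
    [0, [0, 0, 0], [0, 0, 0]]
  ],
  "grip_force": 25
}}

```text
clock: 4.85
tcp_pos: [0.5324, 0.1301, 0.0878]
ee_rot: [[-0.41, -0.912, 0.0], [-0.912, 0.41, 0.0], [-0.0, -0.0, -1.0]]
force: [0.6, -0.3, 0.3]
gripper_width: 0.0331
grip_force: 0.0
```

```bash
python3 - <<'E'
from st import *
st()
E
```

```text
4.85 [0.5324 0.1301 0.0878] yaw -114.17439171015964 z [ 0.  0. -1.] F [ 0.6 -0.3  0.3] 0.03314529234848 0.0 [ 34.2  16.3 -25.7  -0.  -48.  -58.4]
```

Request:
{"method": "apply_moves", "body": {
  "moves": [
    [0, [0, 0, 0], [0, 0, 0]],
    [0, [0, 0, 0], [0, 0, 0]],
    [0, [0, 0, 0], [0, 0, 0]],
    [0, [0, 0, 0], [0, 0, 0]],
    [0, [0, 0, 0], [0, 0, 0]]
  ]
}}

```text
clock: 5.48
tcp_pos: [0.5334, 0.1293, 0.0878]
ee_rot: [[-0.41, -0.912, 0.001], [-0.912, 0.41, -0.001], [0.0, -0.001, -1.0]]
force: [7.2, -6.0, -3.4]
gripper_width: 0.0177
grip_force: 24.9
```

Gripped: the 17.7 mm width matches the bar. I'll turn −57.6° first, with a small shift to relieve the side force.

Request:
{"method": "apply_moves", "body": {
  "moves": [
    [0, [0.04, -0.03, 0], [0, 0, -0.3]],
    [0, [0, 0, 0], [0, 0, -0.6]],
    [0, [0, 0, 0], [0, 0, -0.7]],
    [0, [0, 0, 0], [0, 0, -0.7]],
    [0, [0, 0, 0], [0, 0, -0.7]],
    [0, [0, 0, 0], [0, 0, -0.7]],
    [0, [0, 0, 0], [0, 0, -0.7]],
    [0, [0, 0, 0], [0, 0, -0.7]],
    [0, [0, 0, 0], [0, 0, -0.7]],
    [0, [0, 0, 0], [0, 0, -0.7]],
    [0, [0, 0, 0], [0, 0, -0.7]],
    [0, [0, 0, 0], [0, 0, 0]]
  ]
}}

```text
clock: 6.98
tcp_pos: [0.5327, 0.1302, 0.0878]
ee_rot: [[-0.99, -0.142, -0.001], [-0.142, 0.99, 0.001], [0.001, 0.001, -1.0]]
force: [-5.1, 5.6, 2.4]
gripper_width: 0.018
grip_force: 24.9
```

```bash
python3 - <<'E'
from st import *
st()
t=manip.snapshot("top");s=manip.snapshot("side");np.savez("top1.npz",**t)
a=cv2.resize(t["image"][160:260,225:330],None,fx=4,fy=4,interpolation=cv2.INTER_CUBIC)
b=cv2.resize(s["image"][150:270,255:405],None,fx=2.5,fy=400/120,interpolation=cv2.INTER_CUBIC)[:400]
cv2.imwrite("pics/mid.png",np.hstack([a,b]) )
E
```

```text
6.975 [0.5327 0.1302 0.0878] yaw -171.86145076919172 z [-0.001  0.001 -1.   ] F [-5.1  5.6  2.4] 0.01800525060344808 24.94910091161728 [ 3.410e+01  1.640e+01 -2.560e+01 -1.000e-01 -4.800e+01 -1.159e+02]
```

View pics/mid.png

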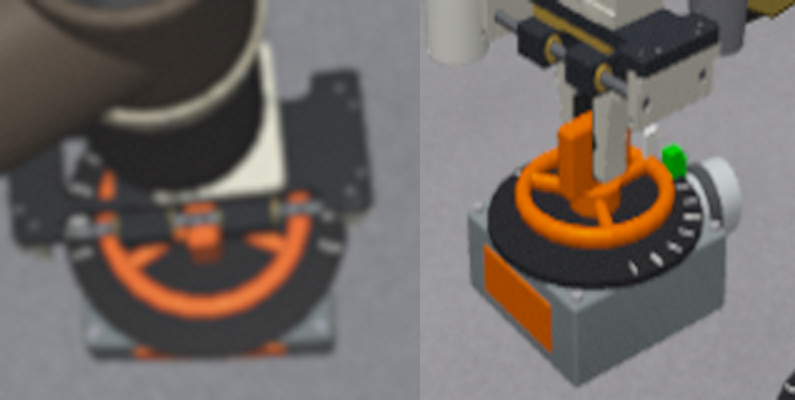

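The grasp holds and the wheel has turned with the tool; the bar is now at about 8°. In the side half the clip is at (675,160), just past the pointer. I'll turn the remaining −5.5°, then let go, raise and back off to look.

Request:
{"method": "apply_moves", "body": {
  "moves": [
    [0, [-0.02, 0.02, 0], [0, 0, -0.35]],
    [0, [0, 0, 0], [0, 0, -0.34]],
    [0, [0, 0, 0], [0, 0, 0]],
    [0, [0, 0, 0], [0, 0, 0]],
    [0.2, [0, 0, 0], [0, 0, 0]],
    [0.4, [0, 0, 0], [0, 0, 0]],
    [0.7, [0, 0, 0], [0, 0, 0]],
    [0.7, [0, 0, 0], [0, 0, 0]]
  ]
}}

```text
clock: 8.07
tcp_pos: [0.5329, 0.1296, 0.0878]
ee_rot: [[-0.999, -0.047, -0.0], [-0.047, 0.999, -0.0], [0.0, -0.0, -1.0]]
force: [-0.1, -0.3, -0.3]
gripper_width: 0.0426
grip_force: 0.0
```

```bash
python3 - <<'E'
from st import *
st()
E
```

```text
8.075 [0.5329 0.1296 0.0878] yaw -177.2926195689976 z [-0. -0. -1.] F [-0.1 -0.3 -0.3] 0.0426413542453263 0.0 [  34.1   16.4  -25.7    0.   -48.  -121.4]
```

Request:
{"method": "apply_moves", "body": {
  "moves": [
    [0.7, [0, 0, 0.5], [0, 0, 0]],
    [0.7, [0, 0, 0.9], [0, 0, 0]],
    [0.7, [0, 0, 0.9], [0, 0, 0]],
    [0.7, [0, 0, 0.9], [0, 0, 0]],
    [0.7, [0, 0, 0.9], [0, 0, 0]],
    [0.7, [0, 0.9, 0.8], [0, 0, 0]],
    [0.7, [0, 0.95, 0], [0, 0, 0]],
    [0.7, [0, 0.95, 0], [0, 0, 0]],
    [0.7, [0, 0.95, 0], [0, 0, 0]],
    [0.7, [0, 0.95, 0], [0, 0, 0]],
    [0.7, [0, 0.95, 0], [0, 0, 0]],
    [0.7, [0, 0.95, 0], [0, 0, 0]]
  ]
}}

```text
clock: 9.57
tcp_pos: [0.5328, 0.2965, 0.21]
ee_rot: [[-0.999, -0.047, -0.0], [-0.047, 0.999, -0.0], [0.0, -0.0, -1.0]]
force: [-0.2, -0.5, -0.3]
gripper_width: 0.061
grip_force: 0.0
```

Request:
{"method": "apply_moves", "body": {
  "moves": [
    [0.7, [0, 0.95, 0], [0, 0, 0]],
    [0.7, [0, 0.95, 0], [0, 0, 0]],
    [0.7, [0, 0.95, 0], [0, 0, 0]],
    [0.7, [0, 0.95, 0], [0, 0, 0]],
    [0.7, [0, 0, 0], [0, 0, 0]]
  ]
}}

```text
clock: 10.2
tcp_pos: [0.5327, 0.3919, 0.2097]
ee_rot: [[-0.999, -0.048, -0.0], [-0.048, 0.999, -0.0], [0.0, -0.0, -1.0]]
force: [-0.8, -0.8, 0.4]
gripper_width: 0.0613
grip_force: 0.0
```

```bash
python3 - <<'E'
from st import *
st()
s=manip.snapshot("top");np.savez("top2.npz",**s);im=s["image"];hsv=cv2.cvtColor(im,cv2.COLOR_BGR2HSV)
roi=np.zeros(im.shape[:2],np.uint8);cv2.circle(roi,(276,213),42,255,-1)
A=np.array([.5328,.1293])
def pol(p,z):
    P=onz(s,[p],z)[0,:2]-A;return np.hypot(*P).round(4),np.degrees(np.arctan2(P[1],P[0])).round(2)
g=cv2.inRange(hsv,(45,120,60),(80,255,255))&roi
ys,xs=np.nonzero(g);print("clip",xs.mean(),ys.mean(),pol([xs.mean(),ys.mean()],.077))
w=cv2.inRange(hsv,(0,0,140),(179,70,255))&roi
n,l,st_,c=cv2.connectedComponentsWithStats(w)
for i in range(1,n): print("white",c[i],st_[i],pol(c[i],.09))
o=cv2.inRange(hsv,(3,120,80),(18,255,255))&roi
n,l,q,c=cv2.connectedComponentsWithStats(o);k=1+q[1:,4].argmax()
cnt=max(cv2.findContours((l==k).astype(np.uint8),0,1)[0],key=len);el=cv2.fitEllipse(cv2.convexHull(cnt));print(el,onz(s,[el[0]],.078))
t=manip.snapshot("side")
a=cv2.resize(im[165:240,240:315],None,fx=5.33,fy=5.33,interpolation=cv2.INTER_CUBIC)[:399]
b=cv2.resize(t["image"][165:240,285:360],(a.shape[1],a.shape[0]),interpolation=cv2.INTER_CUBIC)
cv2.imwrite("pics/end.png",np.hstack([a,b]))
E
```

```text
10.2 [0.5327 0.3919 0.2097] yaw -177.22046621849734 z [-0. -0. -1.] F [-0.8 -0.8  0.4] 0.0612937320768685 0.0 [  53.2   19.9   -2.5   -0.   -67.6 -140.4]
clip 275.6666666666667 180.66666666666666 (np.float64(0.0799), np.float64(2.28))
white [275.83673469 177.7755102 ] [268 176  16   5  49] (np.float64(0.0827), np.float64(1.36))
white [274.89473684 186.        ] [274 183   3   7  19] (np.float64(0.0623), np.float64(2.96))
white [303. 187.] [303 187   1   1   1] (np.float64(0.0884), np.float64(-45.52))
white [248. 188.] [248 188   1   1   1] (np.float64(0.0864), np.float64(50.15))
white [252.5 192.5] [252 192   2   2   2] (np.float64(0.0709), np.float64(50.98))
white [298. 192.] [298 192   1   1   1] (np.float64(0.0715), np.float64(-46.42))
white [305. 241.] [305 241   1   1   1] (np.float64(0.0992), np.float64(-133.17))
white [248.  242.5] [248 242   1   2   2] (np.float64(0.0957), np.float64(142.11))
((275.4028015136719, 212.9696807861328), (52.44261932373047, 54.15305709838867), 76.48641967773438) [[0.53260812 0.12926123 0.078     ]]
```

View pics/end.png

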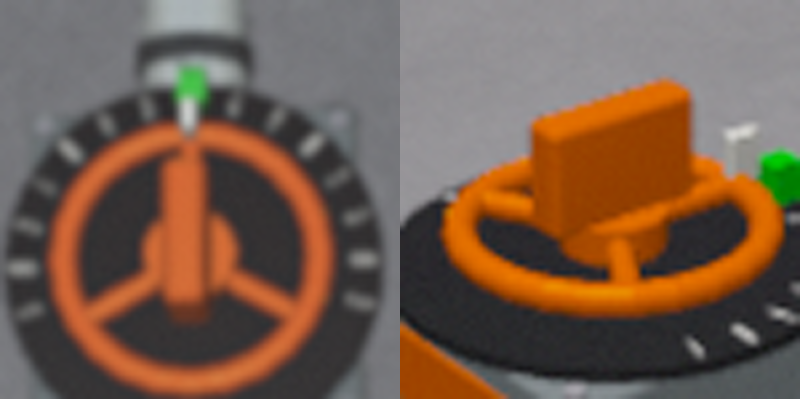

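The end crop shows the white fin at (188,112) directly in front of the green clip at (191,85). After correcting for height, the pointer is at about 2.7° and the clip at about 2.4°, so it is set to within a degree. The arm is clear, so I'll hand in.

```bash
python3 -c "
from bench import manip
print(manip.finish_job())"
```

```text
the job is handed in; nothing more can be done
None
```

I turned the orange wheel until its pointer stood within about 0.5° of the green clip by the last picture, let go and moved the arm clear, never going near the blue damper, and handed the job in at about 10.3 s.

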